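# Angle a steel offcut past the posts into the offcut rack

## Task

Put the loose length of steel box section away in the offcut rack. It is longer than the gap between the rack's two front posts, so slide it along the deck by pushing with the closed fingertips: work one end in past a post at an angle, then push the other end in, until the whole length lies behind both posts, flat along the back rail. Push gently, do not grip or lift the length, and leave the other things on the deck where they are.

Things in the scene. Friction and masses are not known exactly. Their poses are not given: they have to be found in the camera images.
- tube: the length to put away: plain grey steel box section, 30 x 30 mm square and 300 mm long, 0.28 to 0.52 kg, loose, lying flat on the deck in front of the rack. Origin: centre of its underside, on the deck. Its y axis runs along the length, z is up. Pushing it along the deck takes 2 to 9 N.
- tube_end_a (a point): centre of the tube's end face at its +y end, 150 mm from the middle, 15 mm above the deck. The bore is plugged 0.5 mm inside the end face: the end can be pushed like a solid one.
- tube_end_b (a point): centre of the tube's other end face, at its -y end, 15 mm above the deck.
- rack: the offcut rack: blue-grey slotted angle fixed to the deck, open from above and towards the robot; its floor is the bare deck. Origin: on the deck, midway between the two front posts, in line with their front faces. x points into the rack (roughly away from the robot), y along the rack, z up. Each front post is 70 mm high and fills x 0 to 40 mm, |y| 130 to 170 mm: the gap is 260 mm.
- rail_mid (a point): middle of the back rail's front face, 20 mm above the deck, 125 mm into the rack (axes as the rack's). The rail is straight along y, 40 mm high, 580 mm long. The tube lying home touches it, its centre line 15 mm in front of it. Behind the rail, at |y| 250 to 290 mm, stand two uprights, 130 mm high.
- post_left (a point): middle of the left front post (rack y = +150 mm, x = 20 mm), at its top, 70 mm above the deck. A small foot, up to 30 mm high, reaches 39 mm outwards from here.
- post_right (a point): the same for the right front post (rack y = -150 mm). The rack ends in a low cheek on each side: inner face 250 mm from the middle, from just behind the posts to the rail, 40 mm high.
- jar: glass jar, 42 mm across, 62 mm high, stands just outside one of the front posts (about |y| 218 mm, x 0 in the rack frame). Origin: centre of its underside. Leave alone.
- tin: tin can, 42 mm across, 60 mm high, stands just outside the other front post (jar and tin may be swapped). Origin: centre of its underside. Leave alone.
- handwheel: steel handwheel lying on the deck to the left of the tube, 110 mm across, 32 mm high. Origin: centre of its underside. Leave alone.
- drum: aluminium drum, 76 mm across, 62 mm high, to the right of the tube. Origin: centre of its underside. Leave alone.
- bearing: steel bearing ring lying flat near the robot, to the left, 52 mm across, 15 mm high. Origin: centre of its underside. Leave alone.
- carton: cardboard carton, 85 x 120 x 55 mm high, left of the rack. Origin: centre of its underside. Leave alone.
- screwdriver: screwdriver, 180 mm long, under 35 mm high, lying on the deck near the robot, to the right. Origin: centre of its underside. Leave alone.

How it is judged:
On the way:
1. one end of the tube is in past the posts while the other end is still outside (((x of tube_end_a in the frame of rack above 0.02 m and x of tube_end_b in the frame of rack below -0.02 m) or (x of tube_end_b in the frame of rack above 0.02 m and x of tube_end_a in the frame of rack below -0.02 m))), for 0.2 s.
At the end, for the whole second after the job is handed in: The tube lies at rest on the deck inside the rack, behind both posts, with both ends within 10 mm of touching the back rail (x of tube_end_a in the frame of rack between 0.1 and 0.118 m and x of tube_end_b in the frame of rack between 0.1 and 0.118 m and z of each of tube_end_a, tube_end_b in the frame of rack below 0.02 m and linear speed of tube below 0.01 m/s).
It fails at once if the tube is lifted: an end more than 12 mm off the deck (height (world z) of any of tube_end_a, tube_end_b above 0.027 m).
It fails at once if the tube is gripped or pushed hard: more than 38 N from the fingers (contact force between the fingers and tube above 38 N).
It fails at once if one of the other things on the deck is moved more than 20 mm (distance of any of jar, tin, handwheel, drum, bearing, carton, screwdriver from where it was at the start of the episode above 0.02 m).
It also fails if it takes over 72 s, if anything falls off the work surface, if the arm or the gripper's body presses on something with over 40 N, if the wrist force passes 120 N, or if a joint passes its speed limit or range.

## Robot

A 6-joint arm with a two-finger parallel gripper is mounted at the origin on the work surface. World frame = base frame: x ahead of the robot, y to its left, z up, the work surface at z = 0. Lengths are in m, angles in rad, forces in N, time in s.
With the tool pointing down it reaches from about 0.25 to 0.775 m from the base axis. Payload 4 kg.
Tool frame: the origin (TCP) lies midway between the tips of the shut fingers; the grasp point (between the pads) lies robot.grip_point_offset behind it (robot.grip_point_offset is the distance from the TCP to the grasp point, in m); z points along the fingers, x is the direction in which the jaws open and shut, and the axes are right-handed (so a half turn about z gives the same grasp; the last joint's range is limited). The gripper opens to 94 mm and grips with 3 to 60 N. Pads are 16 mm wide; open, the fingers measure 119 mm over their backs; the gripper's body (75 mm by 177 mm) begins 78 mm behind the grasp point.
Start: joints at [-1.332, 0.087, 1.371, -0, 1.684, -0.103], TCP at [0.184, -0.518, 0.172] pointing down, gripper open.
Joint ranges: [-3.1, 3.1], [-0.76, 2.03], [0.27, 2.55], [-1.08, 4.22], [0.17, 2.65], [-2.57, 2.57]. Speed limits (rad/s): [2.79, 2.79, 3.14, 3.14, 3.14, 3.14].

## Interface

Orientations are given as [roll, pitch, yaw] about the fixed x, y, z axes, in that order (R = Rz(yaw) Ry(pitch) Rx(roll)).
In Python, from bench import robot, optics, finder gives the robot as it stands. The module is installed in compiled form; this text tells all that it offers.
- The arm moves only by the tool arm_command, never from a script. Its argument "plan" is a list of rows, each a list of 5 numbers: the opening, from 0 (shut) to 1 (fully open), then the shift along the world's x, y, z in m, then the turn about the world's z in degrees. A call has 1 to 10 rows; each row is the pose to reach, as a shift and turn from the pose commanded when the call began; what a row does not reach only later rows make up. A row lasts 1/8 s, in which the tool goes at most 62.5 mm and 10.7 degrees, less where a joint would pass 70% of its speed; a pose out of reach is approached as far as the arm can. A call with a gripper value outside its range is refused whole. The fingers move at their own pace and stop on an object; the grip force is fixed at half the most. Time passes only in rows, so rows that repeat a pose let the fingers close. It gives the time, the measured TCP pose, the force and the opening at its end, in the units of the state.
- robot.get_obs(): the state, without advancing time (a new reading comes with each control period).
- optics.snapshot(name): name is "scene" or "top"; returns a dict with "image" (420x560x3 uint8, red, green, blue), "fx", "fy", "cx", "cy" (pixels), "position" and "rotation" of the camera in the world. Camera axes: x right, y down, z forward; pixel columns grow to the right and rows downward; lengths in m; the calibration is good to about 2 mm. A picture is of the moment at which its call begins. There is no depth.
- robot.close_job(): hands the job in, once; it reports no verdict.
Trained networks look in the newest picture that a camera, given by its name, has taken for a name from the list of things; names that differ only in an ending like _2 or _b are one class to them, and where a whole thing is asked for, a point or a joint stands for the part that bears it (a point fixed in the world has none). Each returns a list of dicts, best first, with "p" (0 to 1); they miss things now and then, are a little off and sometimes report something else, mostly with a low value. They report only what shows in the picture. A call takes as long as a camera call.
- finder.masks_of(label, camera): "pixels" (420x560 bool, what is visible of it) and "extent" ([left, top, right, bottom] in pixels, round what is visible of it).
The state is a dict: "time": time; "joint_positions": joint angles; "qvel": joint speeds; "joint_torque": joint torques, N m; "tool_pos": TCP position; "ee_rot": TCP orientation; "wrist_force": force on the tool from outside, world axes, zero at the start; "wrist_torque": the same for the moment, N m; "width": finger opening in m.
Only numpy, scipy, OpenCV 4.12 (cv2) and the standard library are available. Lean on these libraries where they do the work, as an engineer would, in place of code of your own. Each camera call takes 0.05 s, during which the arm holds its last target.

## Working session

There is one attempt and no reset: what is moved stays moved. The work goes in short steps, Python scripts to look and compute and a tool call to move; the robot and the scene stay as the last step left them, time stands still between calls to the robot, and variables do not carry over. Pictures are saved under pics/ and viewed, and the job is handed in when it is done.

Besides the shell and the picture viewer there is one more tool, called as name(argument=value, ...) on one line, values as JSON. arm_command: Moves the arm, as the interface text tells. Its arguments: {"type":"object","properties":{"plan":{"type":"array","items":{"type":"array","items":{"type":"number"}}}},"required":["plan"]}

```bash
mkdir -p pics
python3 - <<'E'
from bench import robot, optics, finder
import cv2,numpy as np,pickle
o=robot.get_obs(); print(o)
for n in("top","scene"):
    s=optics.snapshot(n); cv2.imwrite(f"pics/{n}0.png",s["image"][:,:,::-1]); print(n,s["fx"],s["fy"],s["cx"],s["cy"],s["position"],s["rotation"])
    pickle.dump(s,open(n+".pkl","wb"))
    for l in ["tube","rack","jar","tin","handwheel","drum","carton","bearing","screwdriver"]:
        r=finder.masks_of(l,n); print(l,[(round(d["p"],2),d["extent"]) for d in r[:2]])
E
```

```text
{'time': 0.0, 'joint_positions': array([-1.33208216e+00,  8.79581752e-02,  1.37223375e+00,  1.92249665e-06,
        1.68358256e+00, -1.03085573e-01]), 'qvel': array([-0.00071963,  0.00050931, -0.00023475,  0.00123633,  0.00044338,
       -0.00045475]), 'joint_torque': array([ 1.42241197e-04, -3.40183318e+01, -3.02423966e+01,  7.16533000e-02,
        3.30092758e-02, -1.68524903e-04]), 'tool_pos': array([ 0.18420953, -0.51758657,  0.17121292]), 'ee_rot': array([-3.14136624e+00,  2.17004395e-03, -1.22899612e+00]), 'wrist_force': array([-0.21151821, -0.15916295,  0.12266996]), 'wrist_torque': array([ 0.07991608,  0.03488518, -0.00876268]), 'width': 0.09384322031063148}
top 385.2141400354519 385.2141400354519 279.10765881059143 208.89512892596753 [0.44319682 0.02999783 0.97667994] [-3.02459670e+00  2.01080776e-03 -1.59568535e+00]
tube [(0.66, [227.8, 215.6, 348.0, 256.7])]
rack [(0.7, [166.6, 110.5, 424.2, 208.5])]
jar [(0.62, [200.3, 195.6, 219.8, 215.5])]
tin [(0.9, [373.5, 181.4, 395.1, 206.0])]
handwheel [(0.95, [108.0, 261.0, 151.3, 306.2]), (0.67, [392.0, 255.7, 409.7, 319.0])]
drum
[... 235 characters left out ...]
612768976 432.83636612768976 273.9657583505884 211.95245014108465 [0.99700164 0.69471599 0.84052956] [-2.30611415  0.0152791   2.51619942]
tube [(0.93, [240.2, 199.4, 332.6, 261.4])]
rack [(0.57, [134.5, 169.8, 310.3, 345.8])]
jar [(0.63, [296.2, 269.5, 315.6, 296.3]), (0.48, [136.9, 166.6, 306.3, 349.4])]
tin [(0.49, [203.7, 180.6, 213.8, 203.5]), (0.18, [137.9, 171.5, 306.4, 348.8])]
handwheel [(0.64, [403.0, 284.3, 455.6, 327.1])]
drum [(0.67, [193.1, 137.4, 218.3, 165.8]), (0.4, [295.6, 268.0, 313.7, 296.1])]
carton [(0.95, [354.7, 331.0, 436.2, 385.1]), (0.67, [138.8, 172.2, 307.7, 346.9])]
bearing [(0.82, [379.8, 253.7, 397.3, 270.4])]
screwdriver [(0.71, [244.2, 160.4, 275.9, 176.2])]
```

```bash
cat > h.py <<'E'
import numpy as np,cv2,pickle
from scipy.spatial.transform import Rotation as Ro
def ray(s,uv,z):
    R=np.array(s["rotation"]); R=R if R.shape==(3,3) else Ro.from_euler("xyz",R).as_matrix()
    uv=np.atleast_2d(uv); d=np.c_[(uv[:,0]-s["cx"])/s["fx"],(uv[:,1]-s["cy"])/s["fy"],np.ones(len(uv))]@R.T
    p=np.array(s["position"]); return p+d*((z-p[2])/d[:,2])[:,None]
def proj(s,P):
    R=np.array(s["rotation"]); R=R if R.shape==(3,3) else Ro.from_euler("xyz",R).as_matrix()
    q=(np.atleast_2d(P)-s["position"])@R; return np.c_[q[:,0]/q[:,2]*s["fx"]+s["cx"],q[:,1]/q[:,2]*s["fy"]+s["cy"]]
E
python3 - <<'E'
import cv2
a=cv2.imread("pics/top0.png")[95:335,50:500]
cv2.imwrite("pics/top0b.png",cv2.resize(a,None,fx=1.75,fy=1.75,interpolation=cv2.INTER_CUBIC))
E
```

```text
(no output)
```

View pics/top0.png

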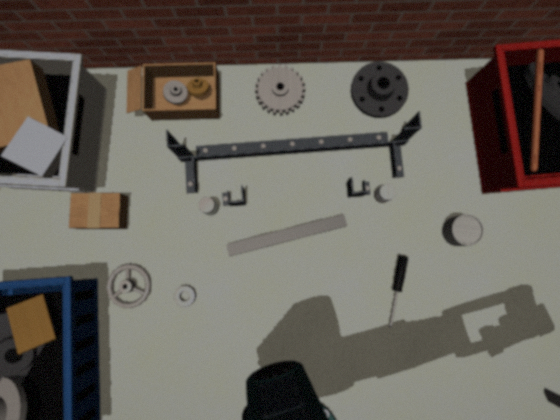

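View pics/top0b.png

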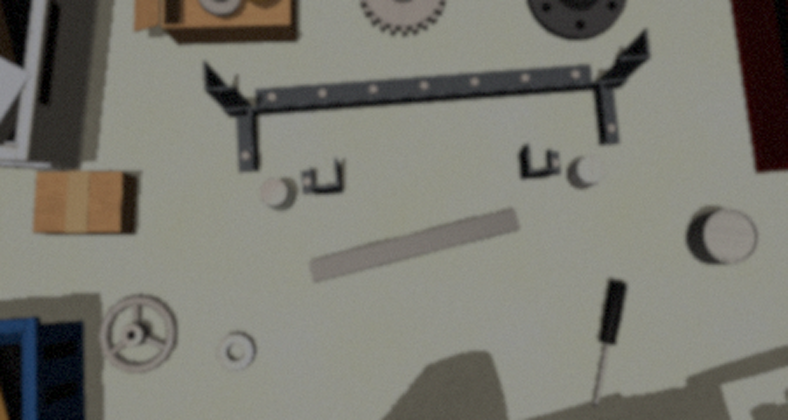

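View pics/scene0.png

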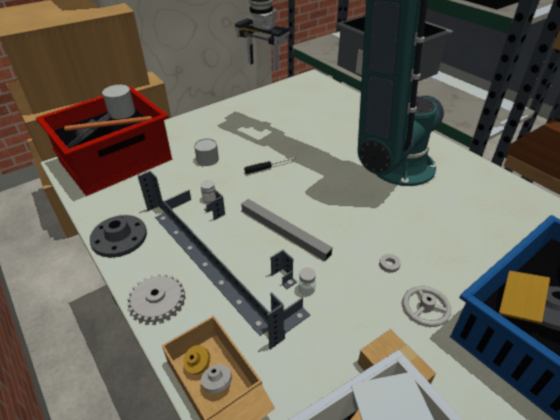

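Run:
```python
from bench import optics, finder
import cv2,numpy as np,pickle
M={}
for n in("top","scene"):
    s=optics.snapshot(n); 
    for l in ["tube","rack","rail_mid","post_left","post_right","tube_end_a","jar","tin"]:
        r=finder.masks_of(l,n); print(n,l,[(round(d["p"],2),d["extent"]) for d in r[:3]])
        M[n,l]=r
    im=s["image"][:,:,::-1].copy()
    if M[n,"rack"]: im[M[n,"rack"][0]["pixels"]]=(0,0,255)
    if M[n,"tube"]: im[M[n,"tube"][0]["pixels"]]=(0,255,0)
    b=(100,160,270,430) if n=="top" else (160,130,350,345)
    a=im[b[0]:b[2],b[1]:b[3]]; cv2.imwrite(f"pics/m_{n}.png",cv2.resize(a,None,fx=2.8,fy=2.8,interpolation=cv2.INTER_NEAREST))
    a=s["image"][b[0]:b[2],b[1]:b[3],::-1]; cv2.imwrite(f"pics/z_{n}.png",cv2.resize(a,None,fx=2.8,fy=2.8,interpolation=cv2.INTER_CUBIC))
pickle.dump(M,open("M.pkl","wb"))
```

```text
top tube [(0.68, [228.0, 214.2, 349.6, 256.3]), (0.27, [391.2, 255.4, 408.8, 327.6]), (0.26, [70.8, 191.0, 126.6, 231.3])]
top rack [(0.71, [167.0, 107.5, 424.4, 207.2])]
top rail_mid [(0.68, [167.6, 110.4, 418.6, 207.5]), (0.64, [198.4, 196.3, 218.4, 217.7])]
top post_left [(0.81, [167.2, 113.2, 423.4, 205.8]), (0.29, [199.8, 194.1, 219.4, 213.9])]
top post_right [(0.77, [165.9, 112.3, 424.6, 205.0])]
top tube_end_a [(0.65, [226.5, 217.5, 345.9, 254.8])]
top jar [(0.76, [201.3, 195.4, 217.9, 216.3])]
top tin [(0.76, [373.7, 183.1, 398.5, 204.5])]
scene tube [(0.88, [241.3, 199.4, 337.2, 261.7])]
scene rack [(0.67, [136.8, 170.9, 307.2, 346.6])]
scene rail_mid [(0.97, [136.7, 169.5, 308.9, 351.2])]
scene post_left [(0.94, [136.2, 169.3, 308.9, 347.3]), (0.26, [239.6, 197.7, 332.4, 263.0])]
scene post_right [(0.84, [137.6, 170.6, 311.2, 349.6])]
scene tube_end_a [(0.92, [241.6, 198.3, 334.1, 258.8])]
scene jar [(0.95, [299.7, 268.2, 315.4, 296.9])]
scene tin []
```

View pics/m_top.png

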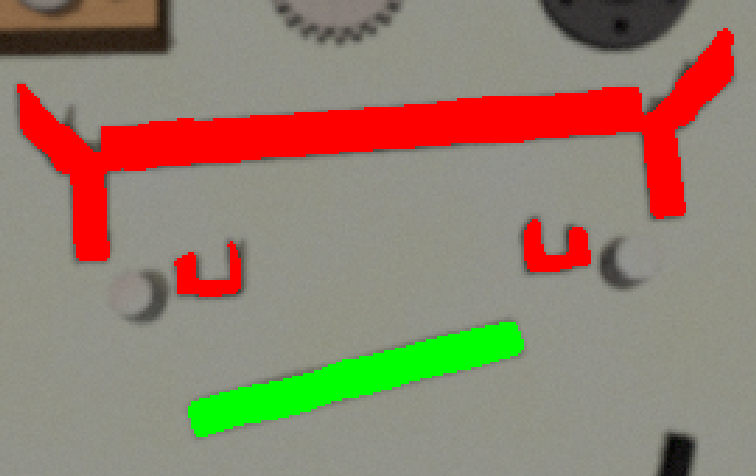

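View pics/z_top.png

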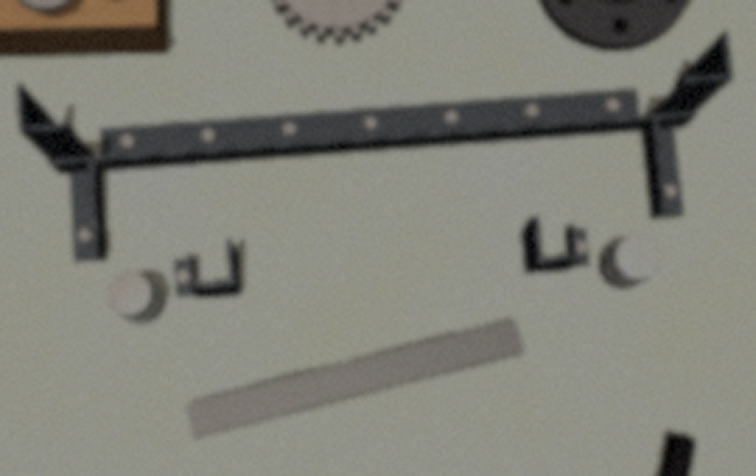

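View pics/z_scene.png

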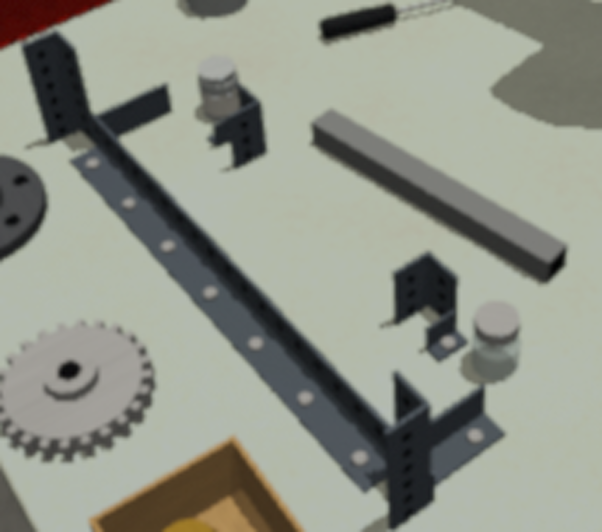

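```bash
cat > fit.py <<'E'
import numpy as np,cv2,pickle
from h import *
from scipy.optimize import minimize
T=pickle.load(open("top.pkl","rb"));S=pickle.load(open("scene.pkl","rb"))
def tubebox(x,y,t,L=.15):
    c,s=np.cos(t),np.sin(t)
    return np.array([[x-s*b+c*a,y+c*b+s*a,z] for a in(-.015,.015) for b in(-L,L) for z in(0,.03)])
def fill(cam,P):
    m=np.zeros((420,560),np.uint8); h=cv2.convexHull(proj(cam,P).astype(np.float32)).reshape(-1,2)
    cv2.fillConvexPoly(m,np.round(h*16).astype(np.int32),1,shift=4); return m>0
def fittube(mt,ms,x0=None):
    pr=[(c,m) for c,m in((T,mt),(S,ms)) if m is not None]
    def cost(p):
        return sum(1-(fill(c,tubebox(*p))&m).sum()/(fill(c,tubebox(*p))|m).sum() for c,m in pr)
    if x0 is None:
        v,u=np.where(mt); P=ray(T,np.c_[u,v],.03)[:,:2]; m=P.mean(0); w=np.linalg.svd(P-m,full_matrices=False)[2][0]
        if w[1]<0:w=-w
        x0=[m[0],m[1],np.arctan2(-w[0],w[1])]
    best=None
    for k in range(3):
        r=minimize(cost,x0,method="Nelder-Mead",options=dict(initial_simplex=np.array([x0]+[np.array(x0)+d for d in np.diag([.006,.006,.04])]),xatol=1e-4,fatol=1e-4)); x0=r.x
    return r.x,r.fun
E
python3 - <<'E'
from fit import *
M=pickle.load(open("M.pkl","rb"))
def zt(l): return np.array(l)/2.8+[160,100]
r=ray(T,zt([[103,168],[640,123],[242,295],[527,272]]),0); print(r.round(4))
d=r[0]-r[1]; print("rail ang",np.degrees(np.arctan2(-d[0],d[1])), np.linalg.norm(d))
d=r[2]-r[3]; print("post ang",np.degrees(np.arctan2(-d[0],d[1])),np.linalg.norm(d))
for a,b in((1,1),(1,0),(0,1)):
    x,f=fittube(M["top","tube"][0]["pixels"] if 1 else 0, M["scene","tube"][0]["pixels"] if b else None); print(x,np.degrees(x[2]),f)
E
```

```text
[[ 0.691   0.2393  0.    ]
 [ 0.7211 -0.26    0.    ]
 [ 0.5692  0.1124  0.    ]
 [ 0.5839 -0.1486  0.    ]]
rail ang 3.449493363196957 0.5001767434955768
post ang 3.212860483174201 0.2613781281045832
[0.4907852  0.01330282 0.22771173] 13.046921086966275 0.15223339675636494
[0.49159598 0.01249879 0.22458514] 12.86778070219539 0.052757793764988015
[0.4907852  0.01330282 0.22771173] 13.046921086966275 0.15223339675636494
```

```bash
cat > ov.py <<'E'
from fit import *
import sys
def rackw(R,P):
    P=np.array(P,float); c,s=np.cos(R[2]),np.sin(R[2]); return np.c_[R[0]+c*P[:,0]-s*P[:,1],R[1]+s*P[:,0]+c*P[:,1],P[:,2]]
def overlay(im,cam,R,tubes,b,name,k=2.8):
    a=cv2.resize(im[b[0]:b[2],b[1]:b[3],::-1],None,fx=k,fy=k,interpolation=cv2.INTER_CUBIC).copy()
    def ln(P,col):
        q=(proj(cam,P)+.5-[b[1],b[0]])*k; cv2.polylines(a,[np.round(q).astype(int)],False,col,1,cv2.LINE_AA)
    for z,col in((0,(0,0,255)),(.07,(0,255,255))):
        for s in(1,-1): ln(rackw(R,[[0,s*.13,z],[0,s*.17,z],[.04,s*.17,z],[.04,s*.13,z],[0,s*.13,z]]),col)
    for z,col in((0,(0,0,255)),(.04,(0,255,255))):
        ln(rackw(R,[[.125,-.25,z],[.125,.25,z]]),col)
        for s in(1,-1): ln(rackw(R,[[.04,.25*s,z],[.125,.25*s,z]]),col)
    for t in tubes:
        B=tubebox(*t); ln(B[[0,2,6,4,0]],(0,255,0)); ln(B[[1,3,7,5,1]],(255,0,0))
    cv2.imwrite(name,a)
BT=(100,160,270,430);BS=(160,130,350,345)
E
python3 - <<'E'
from ov import *
M=pickle.load(open("M.pkl","rb"))
R=(.5785,-.018,np.radians(3.4)); t=(.4908,.0133,.2277)
overlay(T["image"],T,R,[t],BT,"pics/ot1.png");overlay(S["image"],S,R,[t],BS,"pics/os1.png")
E
```

```text
(no output)
```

View pics/ot1.png

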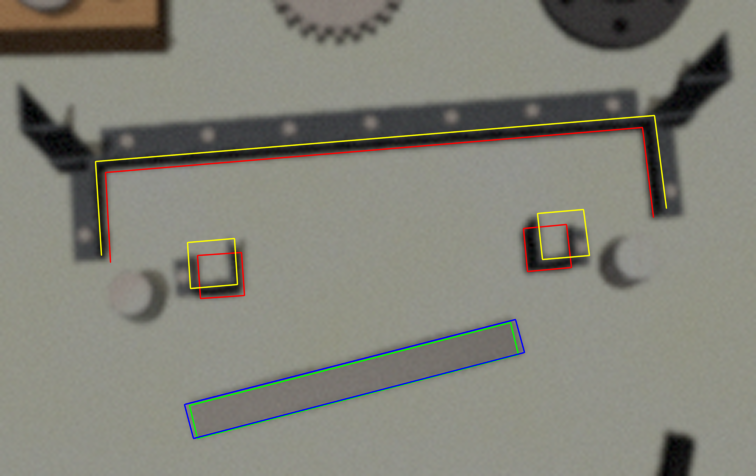

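View pics/os1.png

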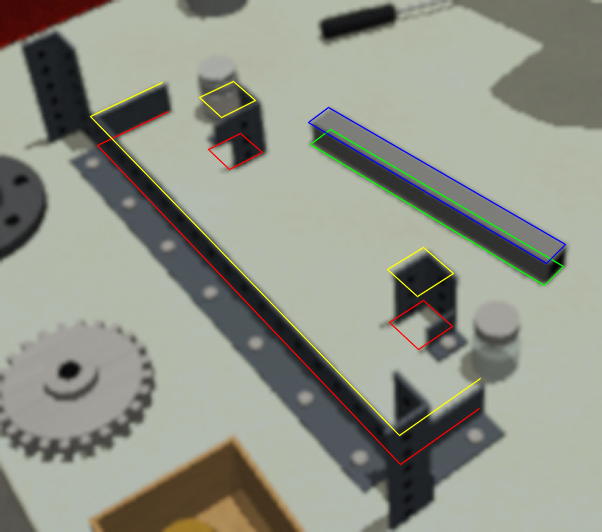

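arm_command(plan=[[0, 0.03, 0.05, 0, 0], [0, 0.055, 0.1, 0, -1], [0, 0.08, 0.15, 0, -2], [0, 0.11, 0.2, 0, -3], [0, 0.135, 0.25, 0, -4], [0, 0.16, 0.3, 0, -5], [0, 0.19, 0.35, 0, -6], [0, 0.215, 0.4, 0, -6.6], [0, 0.242, 0.453, 0, -6.6], [0, 0.269, 0.505, 0, -6.6]])

```text
time: 3.15
tool_pos: [0.4541, -0.0114, 0.1728]
ee_rot: [-3.141, -0.001, -1.344]
wrist_force: [-0.3, -1.1, -0.0]
width: 0.0002
```

arm_command(plan=[[0, 0, 0, -0.04, 0], [0, 0, 0, -0.08, 0], [0, 0, 0, -0.12, 0], [0, 0, 0, -0.145, 0], [0, 0, 0, -0.161, 0], [0, 0, 0, -0.161, 0]])

```text
time: 3.9
tool_pos: [0.4526, -0.0131, 0.0105]
ee_rot: [3.14, 0.001, -1.344]
wrist_force: [-0.0, 0.8, -0.3]
width: 0.0007
```

```bash
cat > look.py <<'E'
from ov import *
from bench import robot, optics, finder
R=(.580,-.017,np.radians(3.4))
def look(tag,x0=None,show=True):
    global T,S
    m={}
    for n in("top","scene"):
        s=optics.snapshot(n); r=finder.masks_of("tube",n); m[n]=(s,[d for d in r if d["p"]>.4][:1])
    mt,ms=[m[n][1][0]["pixels"] if m[n][1] else None for n in("top","scene")]
    print("p",[[d["p"] for d in m[n][1]] for n in m])
    x,f=fittube(mt,ms,x0)
    e=np.array([[x[0]-np.sin(x[2])*b,x[1]+np.cos(x[2])*b] for b in(.15,0,-.15)])
    c,s_=np.cos(R[2]),np.sin(R[2]); d=e-R[:2]
    er=np.c_[c*d[:,0]+s_*d[:,1],-s_*d[:,0]+c*d[:,1]]
    print("tube",x.round(4),"deg",np.degrees(x[2]).round(1),"cost",round(f,3)); print("world a,c,b",e.round(4).tolist()); print("rack a,c,b",er.round(4).tolist(),"rel deg",np.degrees(x[2]-R[2]).round(1))
    o=robot.get_obs(); print("t",o["time"],o["tool_pos"].round(4),np.degrees(o["ee_rot"][2]).round(1),o["wrist_force"].round(1))
    overlay(m["top"][0]["image"],T,R,[x],BT,f"pics/{tag}_t.png"); overlay(m["scene"][0]["image"],S,R,[x],BS,f"pics/{tag}_s.png")
    a=cv2.imread(f"pics/{tag}_t.png");b=cv2.imread(f"pics/{tag}_s.png")
    b=cv2.resize(b,None,fx=a.shape[0]/b.shape[0],fy=a.shape[0]/b.shape[0]); j=np.hstack([a,b]); cv2.imwrite(f"pics/{tag}.png",cv2.resize(j,(800,int(j.shape[0]*800/j.shape[1]))))
if __name__=="__main__": look(sys.argv[1],[float(v) for v in sys.argv[2:5]] if len(sys.argv)>2 else None)
E
python3 look.py L1 .4908 .0133 .2277
```

```text
p [[0.68], [0.8]]
tube [0.49   0.0138 0.2259] deg 12.9 cost 0.701
world a,c,b [[0.4564, 0.1599], [0.49, 0.0138], [0.5236, -0.1324]]
rack a,c,b [[-0.1129, 0.184], [-0.088, 0.036], [-0.0632, -0.1119]] rel deg 9.5
t 4.1 [ 0.4547 -0.0134  0.0129] -77.0 [-0.7  0.4 -0.1]
```

View pics/L1.png

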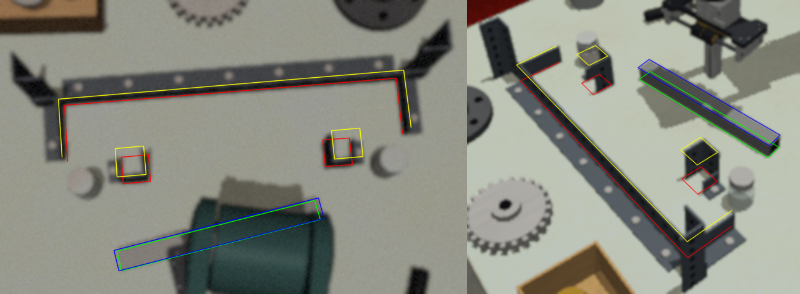

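arm_command(plan=[[0, 0.006, 0, 0, 0], [0, 0.012, 0, 0, 0], [0, 0.017, 0.001, 0, 0], [0, 0.021, 0.001, 0, 0], [0, 0.026, 0.001, 0, 0.5], [0, 0.031, 0.002, 0, 1.5], [0, 0.036, 0.002, 0, 2.5], [0, 0.041, 0.002, 0, 3.5], [0, 0.046, 0.003, 0, 4.5], [0, 0.046, 0.003, 0, 4.5]])

```text
time: 5.35
tool_pos: [0.4997, -0.0102, 0.0114]
ee_rot: [3.142, -0.0, -1.265]
wrist_force: [0.3, -0.1, 0.2]
width: 0.0006
```

```bash
cat >> look.py <<'E'
E
sed -i 's/x,f=fittube(mt,ms,x0)/x,f=fittube(None if len(sys.argv)>5 else mt,ms,x0)/' look.py
python3 look.py L2 .515 .0138 .28 s
```

```text
p [[0.78], [0.56]]
tube [0.4895 0.0135 0.2237] deg 12.8 cost 0.062
world a,c,b [[0.4562, 0.1598], [0.4895, 0.0135], [0.5228, -0.1327]]
rack a,c,b [[-0.1131, 0.1838], [-0.0885, 0.0358], [-0.064, -0.1121]] rel deg 9.4
t 5.55 [ 0.4992 -0.0102  0.0114] -72.5 [ 0.6  0.2 -0.7]
```

View pics/L2.png

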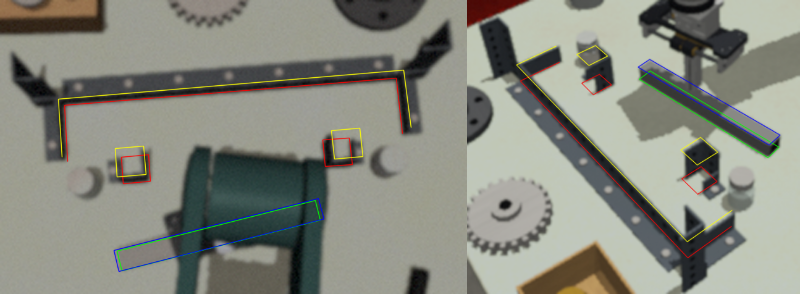

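View pics/L2_s.png

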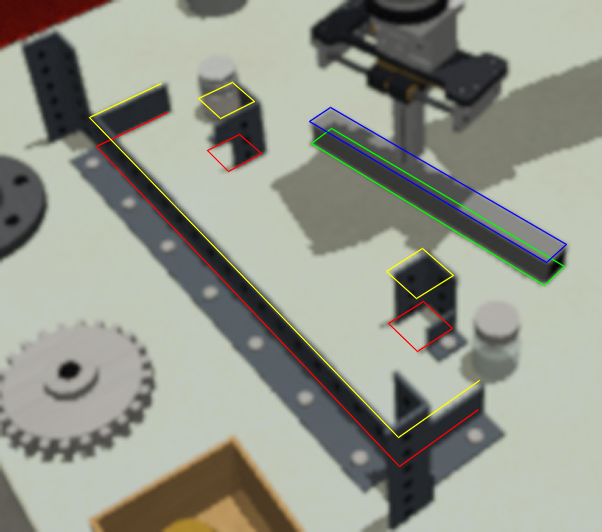

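View pics/L1_s.png

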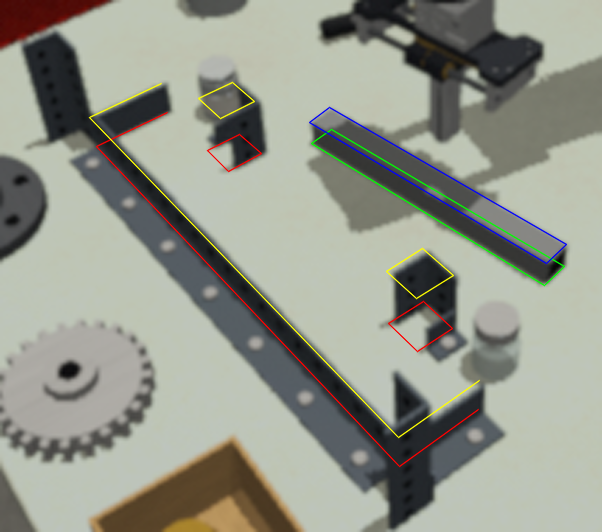

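Run:
```python
from look import *
p=np.array([[.4992,-.0102,.0114]])
q=proj(S,p)[0]; print(q,(q-[130,160])*2.8)
s=pickle.load(open("scene.pkl","rb"));s2=optics.snapshot("scene")
for c in(s,s2,optics.snapshot("top"),T): print(c["fx"],c["cx"],c["position"],c["rotation"])
print(robot.get_obs())
```

```text
[275.26259899 225.00137305] [406.73527716 182.00384454]
432.83636612768976 273.9657583505884 [0.99700164 0.69471599 0.84052956] [-2.30611415  0.0152791   2.51619942]
432.83636612768976 273.9657583505884 [0.99700164 0.69471599 0.84052956] [-2.30611415  0.0152791   2.51619942]
385.2141400354519 279.10765881059143 [0.44319682 0.02999783 0.97667994] [-3.02459670e+00  2.01080776e-03 -1.59568535e+00]
385.2141400354519 279.10765881059143 [0.44319682 0.02999783 0.97667994] [-3.02459670e+00  2.01080776e-03 -1.59568535e+00]
{'time': 5.65, 'joint_positions': array([-1.33967007e-01,  6.57866003e-02,  1.72104292e+00, -5.57070293e-05,
        1.35481007e+00,  1.13177165e+00]), 'qvel': array([ 4.57020192e-04,  2.08794066e-03, -6.06266655e-04, -2.23272735e-05,
       -5.20233071e-04, -1.78201645e-03]), 'joint_torque': array([ 5.04156022e-03, -3.06684494e+01, -2.78811085e+01,  4.47988452e-02,
       -6.05736813e-02,  1.00174411e-04]), 'tool_pos': array([ 0.4992075 , -0.01018965,  0.01139898]), 'ee_rot': array([ 3.14152703e+00, -2.92986956e-05, -1.26572672e+00]), 'wrist_force': array([-0.16749848,  0.83923703,  0.44108571]), 'wrist_torque': array([ 0.06045045, -0.05004772, -0.00387552]), 'width': 0.0008707010082706378}
```

Run:
```python
from look import *
for p in([.4537,-.0132,.0117],[.184,-.518,.171],[.4992,-.0102,.0114],[0,0,0],[.4992,-.0102,.0414]):
    for c in(S,T):
        q=proj(c,p)[0]; print(p,q,(q-([130,160] if c is S else [160,100]))*2.8)
s=S["image"][0:160,140:420,::-1]; cv2.imwrite("pics/s0b.png",cv2.resize(s,None,fx=2.8,fy=2.8,interpolation=cv2.INTER_CUBIC))
```

```text
[0.4537, -0.0132, 0.0117] [287.73031969 217.62133272] [441.64489512 161.33973163]
[0.4537, -0.0132, 0.0117] [297.11637377 249.49207027] [383.92584655 418.57779676]
[0.184, -0.518, 0.171] [262.49834912  75.8140262 ] [ 370.99537754 -235.72072665]
[0.184, -0.518, 0.171] [557.0633728  377.75773557] [1111.77744385  777.72165958]
[0.4992, -0.0102, 0.0114] [275.26259899 225.00137305] [406.73527716 182.00384454]
[0.4992, -0.0102, 0.0114] [295.3632438 231.2717468] [379.01708263 367.56089103]
[0, 0, 0] [401.15677067 165.71923562] [759.23895787  16.01385972]
[0, 0, 0] [297.13822656 440.9940885 ] [383.98703437 954.78344779]
[0.4992, -0.0102, 0.0414] [275.11609529 217.03727103] [406.32506681 159.70435889]
[0.4992, -0.0102, 0.0414] [295.85615171 230.54241297] [380.3972248  365.51875631]
```

View pics/s0b.png

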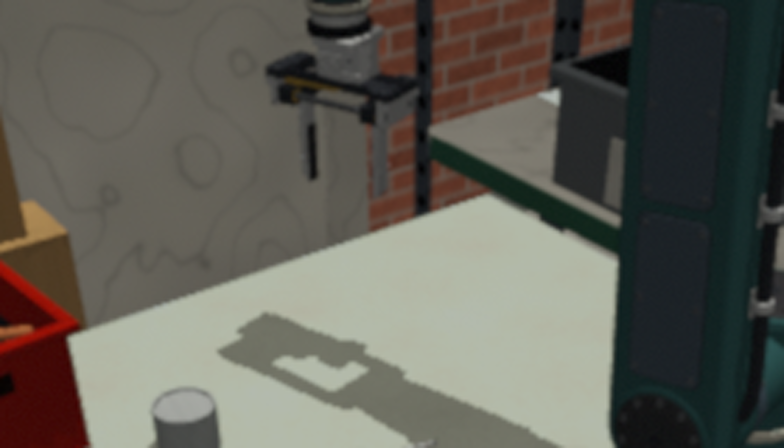

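arm_command(plan=[[0, -0.02, 0, 0.005, -2], [0, -0.05, -0.003, 0.005, -4.5], [0, -0.054, -0.003, 0.0, -4.5], [0, -0.054, -0.003, -0.005, -4.5], [0, -0.054, -0.003, -0.01, -4.5], [0, -0.054, -0.003, -0.01, -4.5]])

```text
time: 6.4
tool_pos: [0.4454, -0.0131, 0.0007]
ee_rot: [3.14, 0.0, -1.344]
wrist_force: [0.3, 0.5, -0.7]
width: 0.0004
```

```bash
python3 look.py L3 .4908 .0133 .2277 s
```

```text
p [[0.79], [0.66]]
tube [0.4897 0.0124 0.2194] deg 12.6 cost 0.091
world a,c,b [[0.457, 0.1588], [0.4897, 0.0124], [0.5223, -0.134]]
rack a,c,b [[-0.1123, 0.1828], [-0.0884, 0.0347], [-0.0645, -0.1134]] rel deg 9.2
t 6.6 [ 0.4457 -0.0132  0.0015] -77.0 [0.1 0.7 0.5]
```

View pics/L3_s.png

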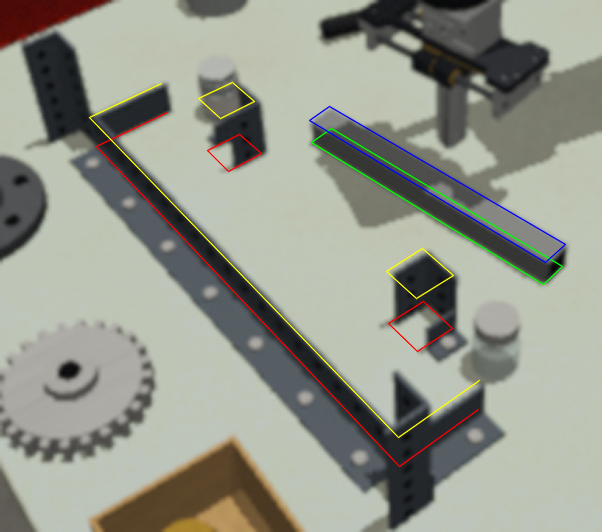

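arm_command(plan=[[0, 0, 0, -0.004, 0], [0, 0, 0, -0.008, 0], [0, 0, 0, -0.011, 0], [0, 0, 0, -0.013, 0], [0, 0, 0, -0.013, 0]])

```text
time: 7.22
tool_pos: [0.4452, -0.0132, -0.0118]
ee_rot: [3.141, 0.0, -1.344]
wrist_force: [-0.2, -0.6, -0.1]
width: 0.0002
```

```bash
python3 look.py L4 .4908 .0133 .2277 s
```

```text
p [[0.93], [0.89]]
tube [0.489  0.0136 0.223 ] deg 12.8 cost 0.08
world a,c,b [[0.4558, 0.1599], [0.489, 0.0136], [0.5222, -0.1327]]
rack a,c,b [[-0.1135, 0.1839], [-0.089, 0.0359], [-0.0646, -0.1121]] rel deg 9.4
t 7.425 [ 0.4455 -0.0132 -0.0115] -77.0 [-0.5  0.7  0.7]
```

View pics/L4_s.png

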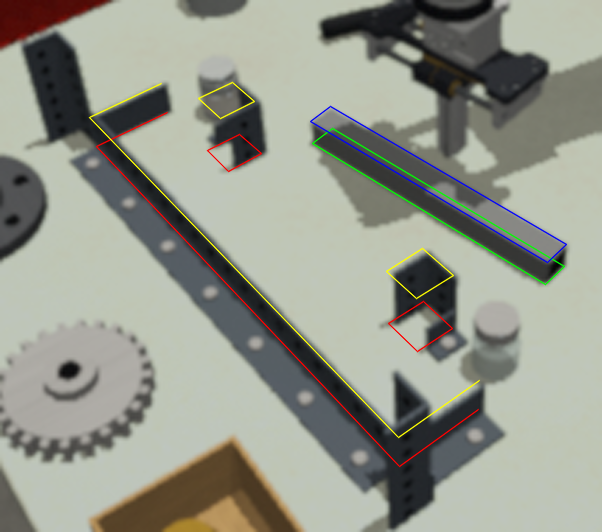

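arm_command(plan=[[0, 0, 0, -0.002, 0], [0, 0, 0, -0.004, 0], [0, 0, 0, -0.006, 0], [0, 0, 0, -0.008, 0], [0, 0, 0, -0.008, 0]])

```text
time: 8.05
tool_pos: [0.4451, -0.0132, -0.0199]
ee_rot: [3.141, 0.0, -1.344]
wrist_force: [0.1, 0.6, 0.3]
width: 0.0004
```

```bash
python3 look.py L5 .4908 .0133 .2277 s
```

```text
p [[0.82], [0.64]]
tube [0.4889 0.0149 0.2295] deg 13.1 cost 0.071
world a,c,b [[0.4548, 0.161], [0.4889, 0.0149], [0.5231, -0.1312]]
rack a,c,b [[-0.1144, 0.1851], [-0.089, 0.0372], [-0.0636, -0.1106]] rel deg 9.7
t 8.25 [ 0.4454 -0.0132 -0.0195] -77.0 [ 0.5 -0.  -0.5]
```

View pics/L5_s.png

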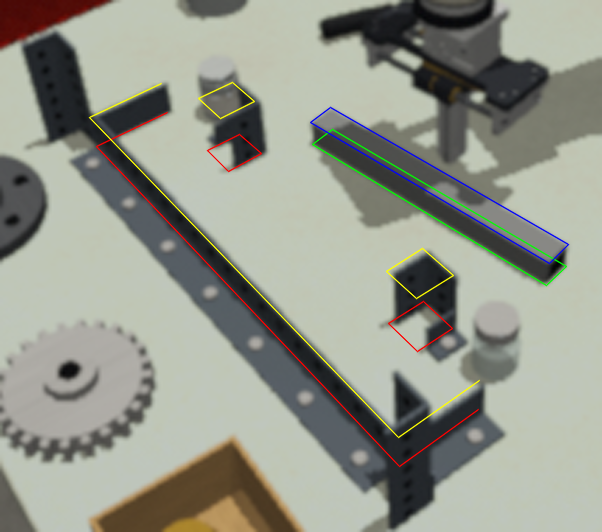

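arm_command(plan=[[0, 0.008, 0.001, 0, 0], [0, 0.015, 0.001, 0, 0], [0, 0.02, 0.001, 0, 0], [0, 0.024, 0.001, 0, 0], [0, 0.028, 0.002, 0, 0], [0, 0.032, 0.002, 0, 0.5], [0, 0.037, 0.002, 0, 1.5], [0, 0.042, 0.003, 0, 2.5], [0, 0.047, 0.003, 0, 3.5], [0, 0.052, 0.003, 0, 4.5]])

```text
time: 9.5
tool_pos: [0.4976, -0.0101, -0.0198]
ee_rot: [3.141, 0.0, -1.264]
wrist_force: [-1.0, -0.4, -0.7]
width: 0.0007
```

```bash
python3 look.py L6 .51 .0133 .28 s
```

```text
p [[0.65], [0.69]]
tube [0.5149 0.016  0.3087] deg 17.7 cost 0.028
world a,c,b [[0.4693, 0.1589], [0.5149, 0.016], [0.5604, -0.1269]]
rack a,c,b [[-0.1001, 0.1821], [-0.0631, 0.0368], [-0.0261, -0.1086]] rel deg 14.3
t 9.7 [ 0.4983 -0.0102 -0.0193] -72.5 [-0.2  0.4  0. ]
```

View pics/L6.png

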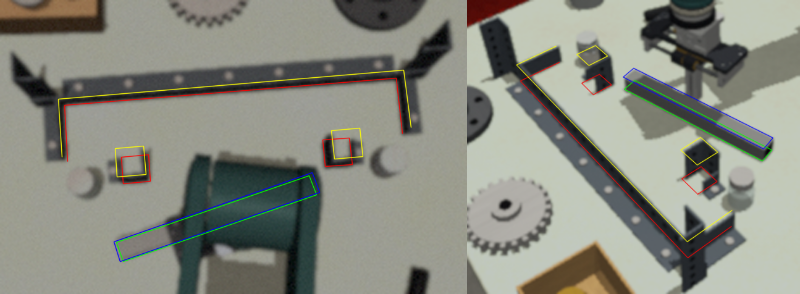

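arm_command(plan=[[0, 0.004, 0, 0, 0.5], [0, 0.008, 0, 0, 1], [0, 0.012, 0.001, 0, 1.5], [0, 0.016, 0.001, 0, 2], [0, 0.02, 0.001, 0, 2.5], [0, 0.024, 0.001, 0, 3], [0, 0.028, 0.002, 0, 3.5], [0, 0.032, 0.002, 0, 4], [0, 0.036, 0.002, 0, 4.5], [0, 0.04, 0.002, 0, 5]])

```text
time: 10.95
tool_pos: [0.5376, -0.0082, -0.0197]
ee_rot: [3.142, 0.0, -1.178]
wrist_force: [-2.7, 0.8, 0.9]
width: 0.0005
```

```bash
python3 look.py L7 .55 .0133 .4 s
```

```text
p [[0.7], [0.65]]
tube [0.5529 0.0194 0.385 ] deg 22.1 cost 0.114
world a,c,b [[0.4965, 0.1584], [0.5529, 0.0194], [0.6092, -0.1196]]
rack a,c,b [[-0.0729, 0.1801], [-0.0249, 0.0379], [0.0231, -0.1042]] rel deg 18.7
t 11.15 [ 0.5383 -0.0083 -0.0194] -67.5 [-0.   0.3  0.7]
```

View pics/L7.png

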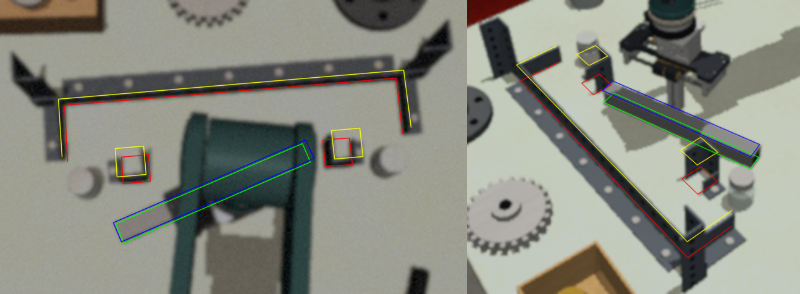

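arm_command(plan=[[0, 0.004, 0, 0, 1], [0, 0.008, 0, 0, 2], [0, 0.012, 0, 0, 3], [0, 0.016, 0, 0, 4], [0, 0.02, 0, 0, 5], [0, 0.024, 0, 0, 6], [0, 0.026, 0, 0, 6.5], [0, 0.026, 0, 0, 6.5]])

```text
time: 12.15
tool_pos: [0.5638, -0.0082, -0.0197]
ee_rot: [-3.141, -0.0, -1.065]
wrist_force: [-0.4, -0.3, -0.5]
width: 0.0004
```

```bash
python3 look.py L8 .575 .02 .48 s
```

```text
p [[0.73], [0.85]]
tube [0.5768 0.0198 0.4837] deg 27.7 cost 0.164
world a,c,b [[0.507, 0.1526], [0.5768, 0.0198], [0.6465, -0.113]]
rack a,c,b [[-0.0628, 0.1736], [-0.001, 0.0369], [0.0607, -0.0998]] rel deg 24.3
t 12.35 [ 0.5638 -0.0082 -0.0195] -61.0 [ 0.1  0.5 -1.1]
```

View pics/L8.png

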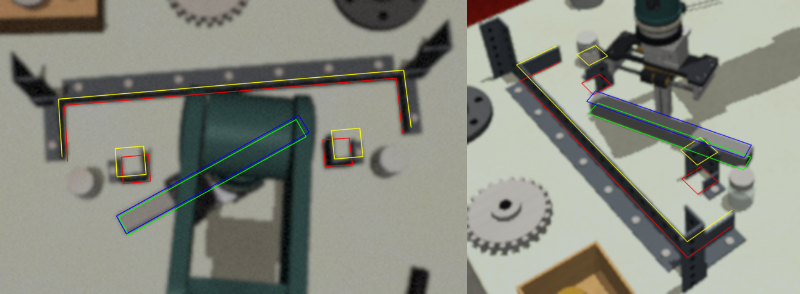

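arm_command(plan=[[0, -0.02, -0.01, 0.01, 0], [0, -0.035, -0.015, 0.06, 0], [0, -0.04, -0.01, 0.11, 10], [0, -0.045, 0.02, 0.11, 20], [0, -0.05, 0.05, 0.11, 30], [0, -0.055, 0.08, 0.11, 40], [0, -0.06, 0.11, 0.11, 50], [0, -0.065, 0.14, 0.11, 60], [0, -0.07, 0.17, 0.11, 70], [0, -0.07, 0.186, 0.11, 80]])

```text
time: 13.6
tool_pos: [0.4934, 0.1794, 0.0908]
ee_rot: [-3.141, -0.002, 0.339]
wrist_force: [-0.5, -0.4, -0.9]
width: 0.0006
```

```bash
python3 look.py L9 .5768 .0198 .4837 s
```

```text
p [[0.88], [0.7]]
tube [0.5749 0.0218 0.4887] deg 28.0 cost 0.148
world a,c,b [[0.5045, 0.1543], [0.5749, 0.0218], [0.6453, -0.1106]]
rack a,c,b [[-0.0652, 0.1754], [-0.0028, 0.0391], [0.0597, -0.0973]] rel deg 24.6
t 13.8 [0.4936 0.1777 0.0905] 18.8 [0.9 0.2 0.1]
```

View pics/L9.png

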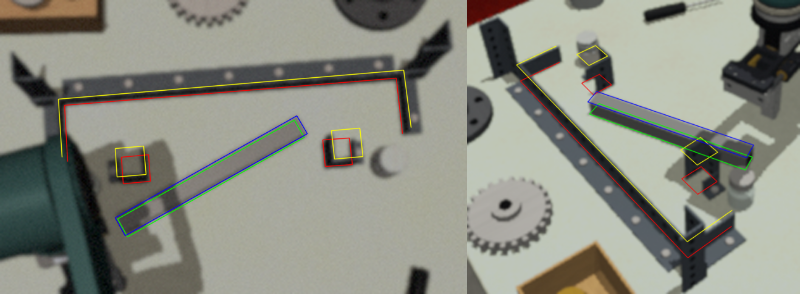

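arm_command(plan=[[0, -0.003, 0.005, -0.03, 9], [0, -0.003, 0.005, -0.06, 9], [0, -0.003, 0.005, -0.09, 9], [0, -0.003, 0.005, -0.105, 9], [0, -0.003, 0.005, -0.11, 9], [0, -0.003, 0.005, -0.11, 9]])

```text
time: 14.55
tool_pos: [0.491, 0.1827, -0.0189]
ee_rot: [3.141, -0.001, 0.488]
wrist_force: [-0.1, -0.1, 0.8]
width: 0.0004
```

```bash
python3 look.py L10 .5755 .021 .4837 s
```

```text
p [[0.82], [0.66]]
tube [0.5761 0.0196 0.489 ] deg 28.0 cost 0.209
world a,c,b [[0.5057, 0.1521], [0.5761, 0.0196], [0.6466, -0.1128]]
rack a,c,b [[-0.0642, 0.1732], [-0.0017, 0.0368], [0.0608, -0.0996]] rel deg 24.6
t 14.75 [ 0.4913  0.183  -0.0184] 28.0 [-0.2 -0.6 -0.2]
```

View pics/L10.png

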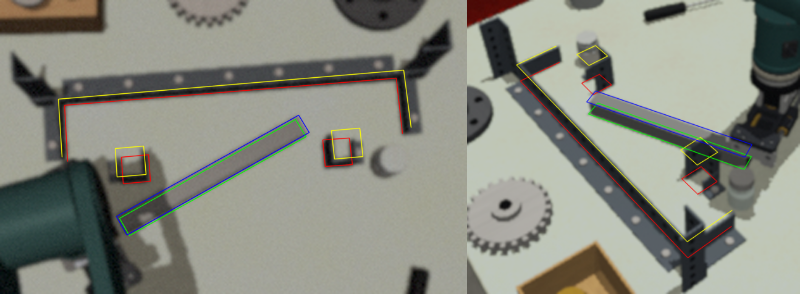

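arm_command(plan=[[0, 0.0038, -0.007, 0, 0], [0, 0.007, -0.0132, 0, 0], [0, 0.0094, -0.0177, 0, 0], [0, 0.0113, -0.0212, 0, 0], [0, 0.0131, -0.0247, 0, 0], [0, 0.0155, -0.0291, 0, 0], [0, 0.0178, -0.0336, 0, 0], [0, 0.0206, -0.0389, 0, 0], [0, 0.0234, -0.0442, 0, 0], [0, 0.0263, -0.0494, 0, 0]])

```text
time: 16.0
tool_pos: [0.5168, 0.133, -0.0196]
ee_rot: [-3.142, -0.0, 0.488]
wrist_force: [-1.9, 1.6, 1.3]
width: 0.0005
```

```bash
python3 look.py L11 .59 -.006 .4837 s
```

```text
p [[0.9], [0.66]]
tube [ 0.5951 -0.013   0.4695] deg 26.9 cost 0.334
world a,c,b [[0.5272, 0.1208], [0.5951, -0.013], [0.663, -0.1468]]
rack a,c,b [[-0.0445, 0.1407], [0.0153, 0.0031], [0.0751, -0.1344]] rel deg 23.5
t 16.2 [ 0.517   0.1326 -0.0197] 28.0 [ 0.1  0.1 -0.2]
```

View pics/L11.png

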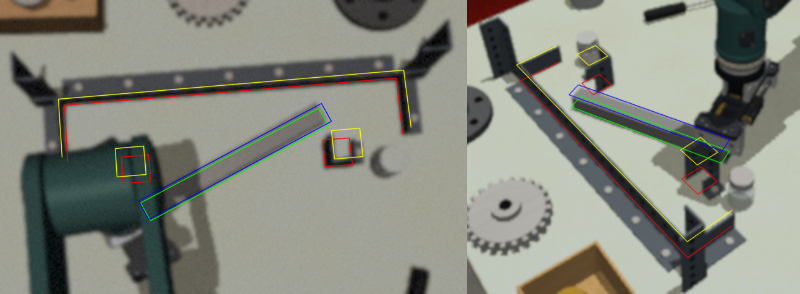

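arm_command(plan=[[0, 0.0023, -0.0044, 0, 0], [0, 0.0046, -0.0089, 0, 0], [0, 0.0069, -0.0133, 0, 0], [0, 0.0092, -0.0178, 0, 0], [0, 0.0115, -0.0222, 0, 0], [0, 0.0138, -0.0266, 0, 0], [0, 0.0161, -0.0311, 0, 0], [0, 0.0184, -0.0355, 0, 0], [0, 0.0195, -0.0375, 0, 0], [0, 0.0195, -0.0375, 0, 0]])

```text
time: 17.45
tool_pos: [0.5365, 0.0953, -0.0195]
ee_rot: [3.141, -0.0, 0.488]
wrist_force: [-0.2, 0.3, 0.4]
width: 0.0001
```

```bash
python3 look.py L12 .61 -.05 .47
```

```text
p [[0.87], [0.96]]
tube [ 0.617  -0.0508  0.4968] deg 28.5 cost 0.462
world a,c,b [[0.5456, 0.0811], [0.617, -0.0508], [0.6885, -0.1826]]
rack a,c,b [[-0.0286, 0.1], [0.035, -0.0359], [0.0985, -0.1718]] rel deg 25.1
t 17.65 [ 0.5365  0.0957 -0.0193] 28.0 [0.4 0.3 0.6]
```

View pics/L12.png

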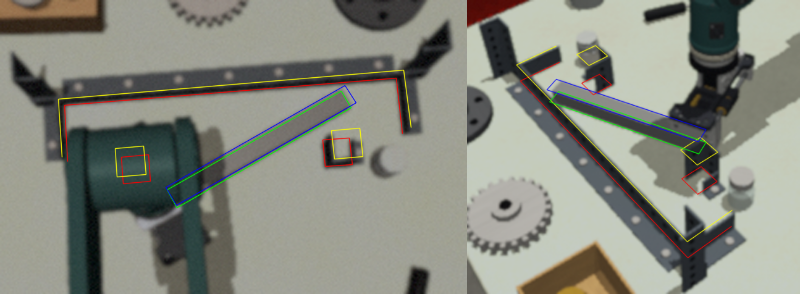

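arm_command(plan=[[0, 0.0015, -0.0035, 0, 0], [0, 0.003, -0.007, 0, 0], [0, 0.0045, -0.0105, 0, 0], [0, 0.0055, -0.012, 0, 0], [0, 0.0055, -0.012, 0, 0]])

```text
time: 18.27
tool_pos: [0.5419, 0.0836, -0.0195]
ee_rot: [3.141, -0.0, 0.488]
wrist_force: [-0.2, 0.4, 0.7]
width: 0.0007
```

arm_command(plan=[[0, -0.01, 0.018, 0.002, 0], [0, -0.02, 0.036, 0.01, 0], [0, -0.025, 0.036, 0.06, 0], [0, -0.025, 0.03, 0.11, -10], [0, -0.03, 0.02, 0.11, -20], [0, -0.04, 0.0, 0.11, -30], [0, -0.05, 0.0, 0.11, -40], [0, -0.06, 0, 0.11, -50], [0, -0.06, 0, 0.11, -60], [0, -0.06, 0, 0.11, -70]])

```text
time: 19.52
tool_pos: [0.481, 0.085, 0.091]
ee_rot: [-3.141, -0.001, -0.738]
wrist_force: [0.1, -0.3, -0.9]
width: 0.0006
```

```bash
python3 look.py L13 .62 -.06 .49
```

```text
p [[0.68], [0.58]]
tube [ 0.6221 -0.0599  0.4974] deg 28.5 cost 0.342
world a,c,b [[0.5505, 0.0719], [0.6221, -0.0599], [0.6936, -0.1917]]
rack a,c,b [[-0.0242, 0.0905], [0.0395, -0.0453], [0.1031, -0.1811]] rel deg 25.1
t 19.725 [0.4813 0.0846 0.0907] -41.8 [-0.2  0.8 -0.2]
```

View pics/L13.png

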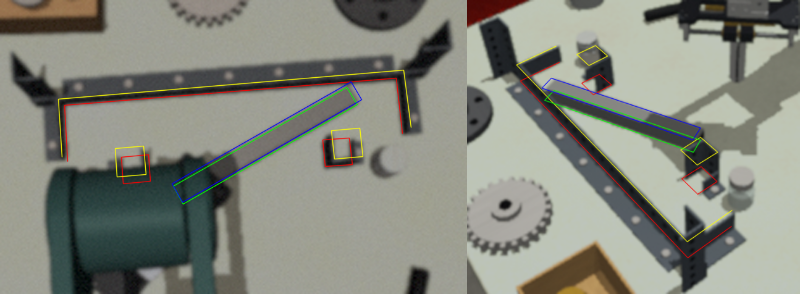

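arm_command(plan=[[0, 0.02, -0.03, 0, -10], [0, 0.046, -0.06, 0, -20], [0, 0.046, -0.06, -0.03, -20], [0, 0.046, -0.06, -0.06, -20], [0, 0.046, -0.06, -0.09, -20], [0, 0.046, -0.06, -0.105, -20], [0, 0.046, -0.06, -0.11, -20], [0, 0.046, -0.06, -0.11, -20]])

```text
time: 20.72
tool_pos: [0.5282, 0.024, -0.0189]
ee_rot: [-3.141, -0.001, -1.082]
wrist_force: [0.2, 0.1, -0.2]
width: 0.0001
```

arm_command(plan=[[0, 0.008, 0.002, 0, 0], [0, 0.014, 0.004, 0, 0], [0, 0.018, 0.005, 0, 0], [0, 0.022, 0.006, 0, -0.5], [0, 0.026, 0.007, 0, -1], [0, 0.03, 0.008, 0, -2], [0, 0.034, 0.009, 0, -3], [0, 0.038, 0.01, 0, -4], [0, 0.042, 0.01, 0, -5], [0, 0.046, 0.01, 0, -6]])

```text
time: 21.98
tool_pos: [0.5739, 0.0339, -0.0196]
ee_rot: [3.142, -0.0, -1.188]
wrist_force: [-1.2, 0.7, 0.4]
width: 0.0002
```

```bash
python3 look.py L14 .63 -.06 .44
```

```text
p [[0.67], [0.68]]
tube [ 0.6348 -0.0579  0.3655] deg 20.9 cost 0.68
world a,c,b [[0.5812, 0.0822], [0.6348, -0.0579], [0.6884, -0.198]]
rack a,c,b [[0.007, 0.0989], [0.0523, -0.0441], [0.0975, -0.1871]] rel deg 17.5
t 22.175 [ 0.5744  0.0337 -0.0193] -68.0 [ 0.4 -0.3 -1. ]
```

View pics/L14.png

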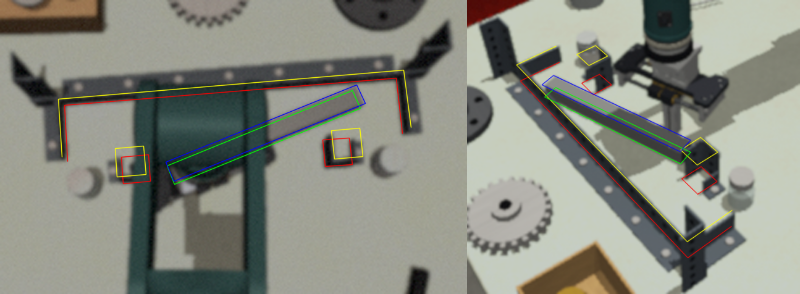

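arm_command(plan=[[0, 0.004, 0, 0, -1], [0, 0.008, 0, 0, -2], [0, 0.012, 0, 0, -3], [0, 0.016, 0, 0, -4], [0, 0.02, 0, 0, -5], [0, 0.024, 0, 0, -6], [0, 0.028, 0, 0, -7], [0, 0.032, 0, 0, -8], [0, 0.036, 0, 0, -9], [0, 0.04, 0, 0, -10]])

```text
time: 23.42
tool_pos: [0.6139, 0.0339, -0.0196]
ee_rot: [-3.142, -0.0, -1.363]
wrist_force: [-1.7, 0.4, 0.7]
width: 0.0006
```

```bash
python3 look.py L15 .65 -.06 .25
```

```text
p [[0.62], [0.78]]
tube [ 0.657  -0.0626  0.1792] deg 10.3 cost 0.603
world a,c,b [[0.6302, 0.085], [0.657, -0.0626], [0.6837, -0.2102]]
rack a,c,b [[0.0562, 0.0988], [0.0741, -0.0501], [0.0921, -0.199]] rel deg 6.9
t 23.625 [ 0.6143  0.0337 -0.0193] -78.0 [-1.2 -0.4 -0.1]
```

View pics/L15.png

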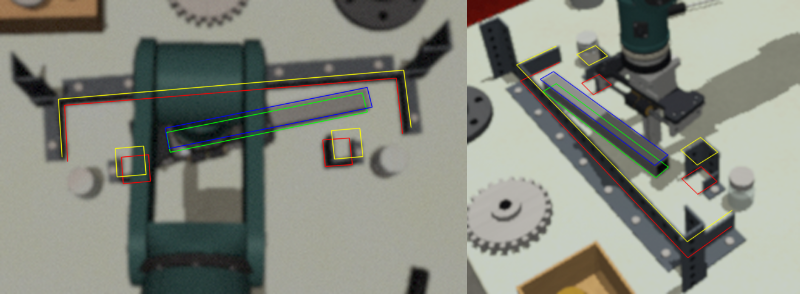

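arm_command(plan=[[0, 0.004, 0, 0, -1], [0, 0.008, 0, 0, -2], [0, 0.012, 0, 0, -3], [0, 0.016, 0, 0, -4], [0, 0.02, 0, 0, -5], [0, 0.024, 0, 0, -6], [0, 0.028, 0, 0, -7], [0, 0.032, 0, 0, -8], [0, 0.036, 0, 0, -8.5], [0, 0.038, 0, 0, -8.5]])

```text
time: 24.88
tool_pos: [0.6519, 0.0338, -0.0196]
ee_rot: [-3.142, -0.0, -1.51]
wrist_force: [-2.1, 0.2, 1.2]
width: 0.0002
```

```bash
python3 look.py L16 .675 -.06 .05
```

```text
p [[0.84], [0.56]]
tube [ 0.6773 -0.0684  0.0111] deg 0.6 cost 0.741
world a,c,b [[0.6756, 0.0816], [0.6773, -0.0684], [0.679, -0.2184]]
rack a,c,b [[0.1013, 0.0928], [0.0941, -0.057], [0.0868, -0.2069]] rel deg -2.8
t 25.075 [ 0.6521  0.0338 -0.0196] -86.5 [ 0.  -0.3  0.8]
```

View pics/L16.png

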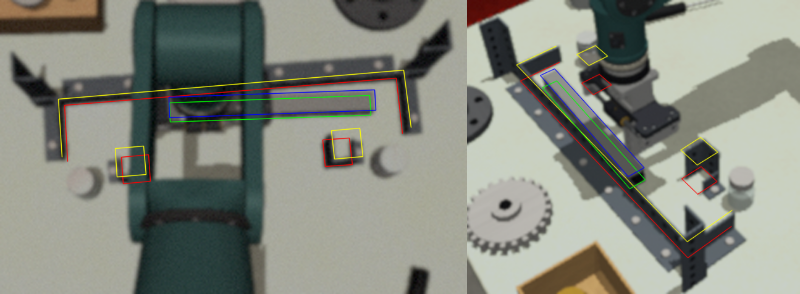

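arm_command(plan=[[0, -0.015, 0, 0, 0], [0, -0.03, 0, 0, 0], [0, -0.035, -0.03, 0, 0], [0, -0.035, -0.07, 0, 0], [0, -0.035, -0.11, 0, 0], [0, -0.035, -0.14, 0, 0], [0, -0.028, -0.14, 0, 0], [0, -0.022, -0.14, 0, 0], [0, -0.017, -0.14, 0, 0], [0, -0.013, -0.14, 0, 0]])

```text
time: 26.32
tool_pos: [0.6392, -0.105, -0.0197]
ee_rot: [3.142, 0.0, -1.508]
wrist_force: [-0.1, 0.1, -0.0]
width: 0.0004
```

```bash
python3 look.py L17 .6773 -.0684 .0111
```

```text
p [[0.6], [0.93]]
tube [ 0.6772 -0.0678 -0.0066] deg -0.4 cost 0.832
world a,c,b [[0.6782, 0.0822], [0.6772, -0.0678], [0.6762, -0.2178]]
rack a,c,b [[0.1039, 0.0932], [0.094, -0.0565], [0.0841, -0.2062]] rel deg -3.8
t 26.525 [ 0.6386 -0.1056 -0.0197] -86.5 [ 0.4  0.6 -0.6]
```

View pics/L17.png

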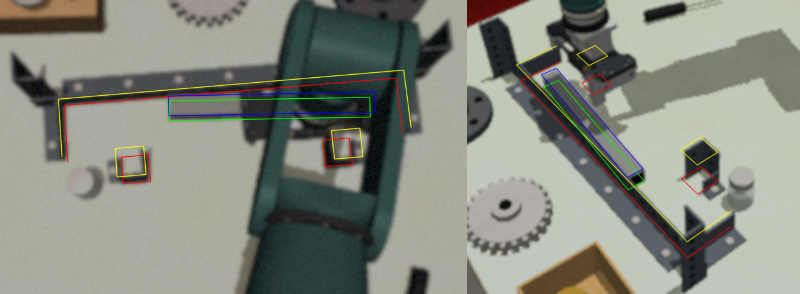

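arm_command(plan=[[0, 0.004, 0, 0, 0], [0, 0.008, 0, 0, 0], [0, 0.012, 0, 0, 0], [0, 0.015, 0, 0, 0], [0, 0.018, 0, 0, 0], [0, 0.021, 0, 0, 0], [0, 0.024, 0, 0, 0], [0, 0.026, 0, 0, 0], [0, 0.028, 0, 0, 0], [0, 0.028, 0, 0, 0]])

```text
time: 27.78
tool_pos: [0.6662, -0.106, -0.0196]
ee_rot: [3.14, 0.0, -1.51]
wrist_force: [-3.7, 0.2, 2.8]
width: 0.0005
```

```bash
python3 look.py L18 .683 -.068 .05
```

```text
p [[0.62], [0.71]]
tube [ 0.6871 -0.066   0.0259] deg 1.5 cost 1.031
world a,c,b [[0.6832, 0.0839], [0.6871, -0.066], [0.691, -0.216]]
rack a,c,b [[0.109, 0.0946], [0.104, -0.0553], [0.099, -0.2052]] rel deg -1.9
t 27.975 [ 0.6662 -0.106  -0.0196] -86.5 [-4.3 -0.3  3.1]
```

View pics/L18.png

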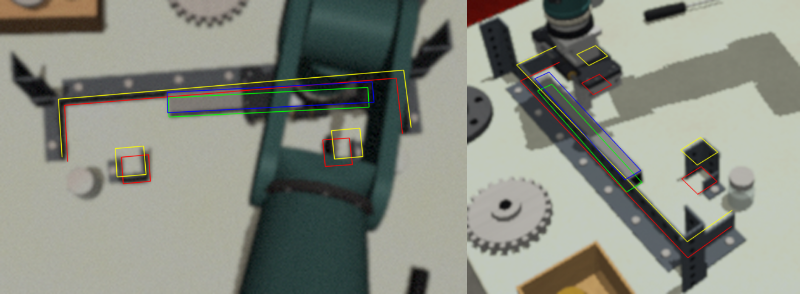

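arm_command(plan=[[0, 0.001, 0, 0, 0], [0, 0.002, 0, 0, 0], [0, 0.003, 0, 0, 0], [0, 0.003, 0, 0, 0]])

```text
time: 28.48
tool_pos: [0.666, -0.106, -0.0196]
ee_rot: [3.134, 0.001, -1.51]
wrist_force: [-12.6, 0.5, 7.5]
width: 0.0004
```

arm_command(plan=[[0, 0.001, 0, 0, 0], [0, 0.002, 0, 0, 0], [0, 0.002, 0, 0, 0]])

```text
time: 28.85
tool_pos: [0.6659, -0.106, -0.0195]
ee_rot: [3.129, 0.001, -1.51]
wrist_force: [-16.8, 0.6, 9.7]
width: 0.0003
```

arm_command(plan=[[0, -0.01, 0, 0, 0], [0, -0.03, 0, 0, 0], [0, -0.035, 0.05, 0.03, 0], [0, -0.06, 0.06, 0.08, 0], [0, -0.12, 0.06, 0.14, 0], [0, -0.18, 0.06, 0.16, 0], [0, -0.24, 0.06, 0.18, 0], [0, -0.28, 0.06, 0.18, 0], [0, -0.28, 0.06, 0.18, 0]])

```text
time: 29.98
tool_pos: [0.3908, -0.046, 0.162]
ee_rot: [-3.134, -0.002, -1.511]
wrist_force: [-0.3, 0.3, -0.3]
width: 0.0006
```

```bash
python3 look.py L19 .687 -.066 .05
```

```text
p [[0.68], [0.61]]
tube [ 0.6895 -0.0692  0.0496] deg 2.8 cost 0.477
world a,c,b [[0.6821, 0.0806], [0.6895, -0.0692], [0.697, -0.219]]
rack a,c,b [[0.1077, 0.0914], [0.1062, -0.0586], [0.1048, -0.2086]] rel deg -0.6
t 30.175 [ 0.3931 -0.0462  0.1602] -86.5 [-0.2 -0.4  0.3]
```

View pics/L19_t.png

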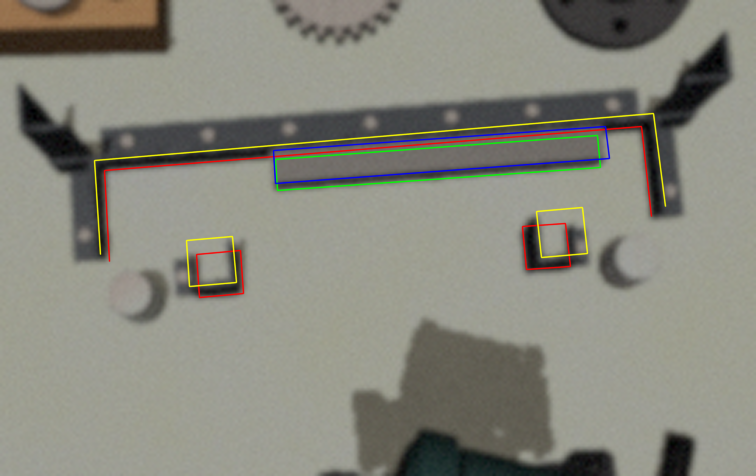

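View pics/L19_s.png

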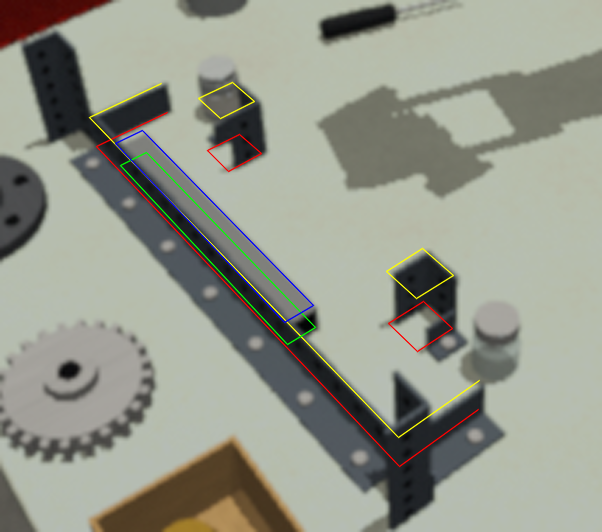

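Run:
```python
from look import *
s=optics.snapshot("top")["image"][:,:,::-1]
a=cv2.resize(s[128:178,245:395],None,fx=5.2,fy=5.2,interpolation=cv2.INTER_CUBIC)
t=optics.snapshot("scene")["image"][:,:,::-1]
b=cv2.resize(t[200:290,165:250],None,fx=5.2,fy=5.2,interpolation=cv2.INTER_CUBIC)
cv2.imwrite("pics/z19t.png",a);cv2.imwrite("pics/z19s.png",b)
```

```text
(no output)
```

View pics/z19t.png

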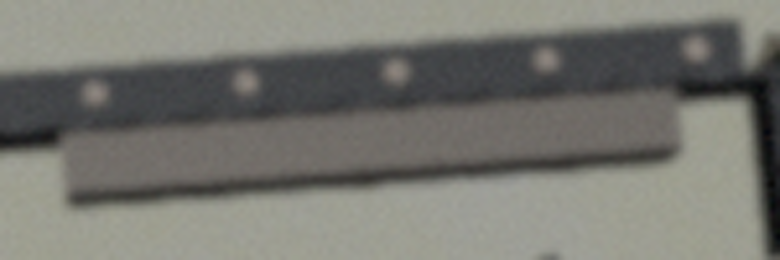

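View pics/z19s.png

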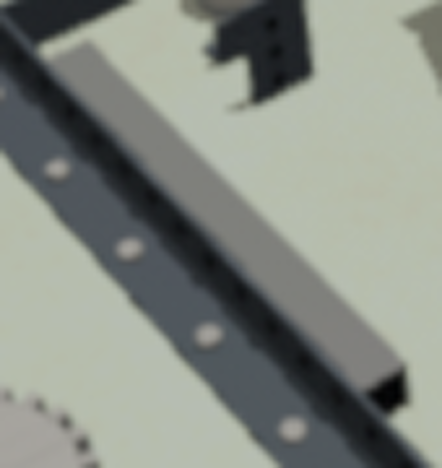

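Run:
```python
from look import *
for n,o in (("top",T),("scene",S)):
    s=optics.snapshot(n)
    for l in ["jar","tin","handwheel","drum","carton","bearing","screwdriver"]:
        r=finder.masks_of(l,n); print(n,l,[(round(d["p"],2),d["extent"]) for d in r[:1]])
robot.close_job()
```

```text
top jar []
top tin [(0.8, [371.9, 183.4, 394.4, 205.6])]
top handwheel [(0.68, [107.8, 260.9, 153.2, 306.4])]
top drum [(0.59, [439.9, 216.0, 487.3, 247.6])]
top carton [(0.63, [68.8, 191.5, 127.5, 231.5])]
top bearing [(0.73, [176.3, 283.6, 195.9, 306.5])]
top screwdriver []
scene jar [(0.76, [296.3, 268.7, 315.4, 295.7])]
scene tin [(0.73, [200.5, 182.2, 215.8, 202.4])]
scene handwheel [(0.68, [404.4, 285.4, 452.7, 325.8])]
scene drum [(0.85, [193.1, 138.6, 216.1, 162.8])]
scene carton [(0.65, [354.5, 327.6, 437.2, 387.5])]
scene bearing [(0.7, [378.0, 254.1, 399.7, 271.6])]
scene screwdriver [(0.59, [244.9, 160.5, 275.8, 172.5])]
the job is handed in; nothing more can be done
```

The tube is in the rack behind both posts, lying flat along the back rail, and the job was handed in at about 30 s; no verdict came back. I pushed it to about 25° to the rack, slid its right end in past the right post by pushing on the left end, then swung the left end in and pressed the right side home.

**Final position:** unobstructed pictures from both cameras show the tube flush with the rail along its whole length. The pose fit puts the ends about 105 and 108 mm into the rack, against the required 100–118 mm. That fit was loose, because the rail hides part of the tube from the scene camera.

**Halfway condition:** partway through, one end was measured about 60–100 mm inside while the other was 64–24 mm outside.

**Push force:** the highest wrist reading at the end of a move was about 19 N (limit 38 N), when the tube stopped against the rail. I had no readings during the moves.

**Height error:** the fingertips were really about 27 mm higher than the reported height. My first push therefore passed over the tube without touching it, and I corrected for this from the pictures by commanding lower heights.

**Other objects:** all seven were found within a few pixels of where they started. In the last check the networks missed the jar and the screwdriver in the top picture, but found both unmoved in the scene picture.

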